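Tuck a cover strip under the lapped shelf sheet and hold it down

TASK

Pick up the ribbed aluminium cover strip, lay it on the grey shelf panel with its broad leaf towards the hinged steel lap, and slide the plain leading edge about 30 mm under the lap, square to it and with the ends of strip and lap in line, without lifting the lap and without disturbing the other things on the bench. Then press the strip flat on the panel with a moderate push of about 10 N and finish while still holding it there, pressed: do not let go.

Things in the scene. Friction and masses are not known exactly. Their poses are not given: they have to be found in the camera images.
- strip_grip (a point): loose aluminium strip, 104 mm wide (x), 170 mm long (y), about 0.3 kg: flat leaf 4 mm thick with an upright box rib along its whole length, 14 mm thick (x), strip 40 mm tall there. This point: middle of the rib, 22 mm above the strip's underside. The broad leaf reaches 82 mm from it to +x, ending in the plain leading edge; a 22 mm toe to -x. z is up. Starts flat on the bench
- strip_edge (a point): middle of the strip's leading edge, on its underside (82 mm to +x and 22 mm below strip_grip); same axes
- panel: grey steel panel 330 x 230 mm on a black cushion, level, top 42 mm above the bench. Origin on its TOP face right under the middle of the lap's free edge; +x runs in under the lap, y along that edge, z up; the open part reaches 165 mm to -x, with a black seam 24 mm from the lap. Springs straight down 1 mm per 2.5 N, at most 12 mm. Strip and panel lie on opposite sides, either way round
- lap_lip (a point): middle of the free edge of the lap: plain steel sheet 3 mm thick, 170 mm long (y), 135 mm deep (x), 0.3 kg, lying over the panel and hinged along its far edge. Its underside is 6.5 mm above the panel; the last 12 mm at the free edge flare up to about 9 mm. This point is in that edge, about 10 mm above the panel. Axes as the panel's
- strip: the same loose strip; origin on its underside, below the middle of the rib; axes as strip_grip
- lap (a joint): angle by which the lap is lifted on its hinge, rad: 0 lying down (its weight keeps it there), grows as the free edge rises (0.01 rad = 1.35 mm at the edge)
- carton_tall: upright brown cardboard carton 75 x 90 x 110 mm, at the back of the bench; a bystander, leave alone; origin under its centre
- carton_flat: low brown cardboard carton 110 x 80 x 45 mm on the left; a bystander; origin under its centre
- filter: white round filter can, 72 mm across, 85 mm tall, at the back; a bystander; origin under its centre
- bearing: steel bearing ring, 72 mm across, 20 mm tall, on the right; a bystander; origin under its centre
- disc: dark steel disc with a hole, 140 mm across, 12 mm tall, on the right; a bystander; origin under its centre
- wrench: steel wrench lying on the left; a bystander; origin under its middle
- bush: small stepped black rubber bush, 44 mm across, 50 mm tall, in the middle, in front of the tall carton; a bystander; origin under its centre
Things that resemble listed ones, but are neither listed nor needed, are in the scene too. Of the things that look like the strip, take the one that is farthest from the robot's base at the start.

How it is judged:
On the way, in this order (a step that is already met when the one before it is completed fails the run):
1. the strip is picked up off the bench (height (world z) of strip_grip above 0.055 m), for 0.1 s.
2. the leading edge is at least 18 mm under the lap, the lap lying down (x of strip_edge in the frame of panel above 0.018 m and z of strip_edge in the frame of panel below 0.005 m and value of joint lap below 0.03 rad), for 0.2 s.
At the end, for the whole second after the job is handed in: Leading edge 18 to 45 mm under the lap, square within 0.07 rad, ends in line within 12 mm, flat on the panel within 0.04 rad, lap down (under 0.03 rad); the fingers still hold the strip and it bears on the panel with 5.5 to 28 N, its own weight of about 3 N included (all of step 2 and x of strip_edge in the frame of panel below 0.045 m and y of strip_edge in the frame of panel between -0.012 and 0.012 m and z of strip_grip in the frame of panel below 0.026 m and angle between the x axis of strip_grip and the x axis of panel, either way round below 0.07 rad and angle between the z axis of strip_grip and the z axis of panel, either way round below 0.04 rad and contact force between strip and panel between 5.5 and 28 N and contact force between the fingers and strip above 2 N); the arm keeps its last pose, push and grip.
It fails at once if the lap is lifted (more than 0.045 rad, 6 mm at its edge) (value of joint lap above 0.045 rad).
It fails at once if a bystander is moved more than 30 mm (distance of any of carton_tall, carton_flat, filter, bearing, disc, wrench, bush from where it was at the start of the episode above 0.03 m).
It also fails if it takes over 42 s, if anything falls off the work surface, if the arm or the gripper's body presses on something with over 40 N, if the wrist force passes 120 N, or if a joint passes its speed limit or range.

ROBOT

A 6-joint arm with a two-finger parallel gripper is mounted at the origin on the work surface. World frame = base frame: x ahead of the robot, y to its left, z up, the work surface at z = 0. Lengths are in m, angles in rad, forces in N, time in s.
With the tool pointing down it reaches from about 0.275 to 0.975 m from the base axis. Payload 8.4 kg.
Tool frame: the origin (TCP) lies at the very end of the fingers, on their centre line; the grasp point (between the pads) lies 19 mm behind it; z points along the fingers, x is the direction in which the jaws open and shut, and the axes are right-handed (so a half turn about z gives the same grasp; the last joint's range is limited). The gripper opens to 92 mm and grips with 3 to 60 N. Pads are 20 mm wide; open, the fingers measure 128 mm over their backs; the gripper's body (75 mm by 189 mm) begins 69 mm behind the grasp point.
Start: joints at [1.128, 0.353, 1.633, -0, 1.155, -0.002], TCP at [0.267, 0.565, 0.215] pointing down, gripper open.
Joint ranges: [-2.63, 2.63], [-0.92, 2.1], [0.06, 2.66], [-1.3, 4.44], [0, 2.69], [-3.02, 3.02]. Speed limits (rad/s): [2.22, 2.22, 2.79, 3.14, 3.14, 3.14].

INTERFACE

Orientations are given as [roll, pitch, yaw] about the fixed x, y, z axes, in that order (R = Rz(yaw) Ry(pitch) Rx(roll)).
In Python, from cell import ctrl gives the robot as it stands. The module is installed in compiled form; this text tells all that it offers.
- The arm moves only by the tool send_rows, never from a script. Its argument "targets" is a list of rows, each a list of 5 numbers: the shift along the world's x, y, z in units of 40 mm (1.0 is 40 mm), then the turn about the world's z in units of 8 degrees (1.0 is 8 degrees), then the opening, from -1 (shut) to 1 (fully open). In form: [[tx, ty, tz, turn, fingers], ...]. A call has 1 to 20 rows; each row shifts and turns the pose as measured when the row begins; what a row does not reach is not made up. A row lasts 1/10 s, in which the tool goes at most 50 mm and 8.59 degrees, less where a joint would pass 70% of its speed; a pose out of reach is approached as far as the arm can. A call is refused whole if a number of a shift passes 1 or a number of a turn 1, either way. A call with a gripper value outside its range is refused whole. The fingers move at their own pace and stop on an object; the grip force is fixed at half the most. Time passes only in rows, so rows that do not move let the fingers close. It gives the time, the measured TCP pose, the force and the opening at its end, in the units of the state.
- ctrl.get_state(): the state, without advancing time (a new reading comes with each control period).
- ctrl.get_image(name): name is "scene" or "top"; returns (picture, depth): 420x560x3 uint8, blue, green, red; 420x560 float32, m along the optical axis (not along the pixel's ray), 0 where there is no reading.
- ctrl.camera_params(name): a dict with "fovy" (degrees; the focal length in pixels is half the picture's height over the tangent of half this angle, whatever the lens; pixels are square), "cx", "cy" (the principal point, pixels), "extrinsics" (4x4, takes a point from world to camera coordinates). Camera axes: x right, y down, z forward; pixel columns grow to the right and rows downward; lengths in m; the calibration is good to about 2 mm. A picture is of the moment at which its call begins. camera_params takes no time and is no camera call.
- ctrl.job_done(): hands the job in, once; it reports no verdict.
The state is a dict: "time": time; "joint_pos": joint angles; "dq": joint speeds; "joint_torque": joint torques, N m; "tool_pos": TCP position; "orientation": TCP orientation; "contact_force": force on the tool from outside, world axes, zero at the start; "moment": the same for the moment, N m; "grip_width": opening from 0.0 (shut) to 1.0 (fully open).
Only numpy, scipy, OpenCV 4.12 (cv2) and the standard library are available. Lean on these libraries where they do the work, as an engineer would, in place of code of your own. Each camera call takes 0.05 s, during which the arm holds its last target. There are 200 camera calls.

## Working session

There is one attempt and no reset: what is moved stays moved. The work goes in short steps, Python scripts to look and compute and a tool call to move; the robot and the scene stay as the last step left them, time stands still between calls to the robot, and variables do not carry over. Pictures are saved under pics/ and viewed, on a budget of 10 in all, crops included, one or two more only if the job needs it, and the job is handed in when it is done.

Besides the shell and the picture viewer there is one more tool, called in YAML: its name, and indented under it one key for each argument. send_rows: Moves the arm, as the interface text tells. Its arguments: {"type":"object","properties":{"targets":{"type":"array","items":{"type":"array","items":{"type":"number"}}}},"required":["targets"]}

```bash
mkdir -p pics
cat > h.py <<'E'
import numpy as np, cv2
from cell import ctrl
def K(n):
    p=ctrl.camera_params(n); f=210/np.tan(np.radians(p['fovy'])/2); return f,p['cx'],p['cy'],np.array(p['extrinsics'])
def grab(n):
    im,d=ctrl.get_image(n); f,cx,cy,E=K(n)
    v,u=np.mgrid[:420,:560]; P=np.stack([(u-cx)/f*d,(v-cy)/f*d,d,np.ones_like(d)],-1)@np.linalg.inv(E).T
    return im,d,P[...,:3]
def ray(n,u,v,z):
    f,cx,cy,E=K(n); I=np.linalg.inv(E); r=I[:3,:3]@np.array([(u-cx)/f,(v-cy)/f,1]); c=I[:3,3]; return c+r*(z-c[2])/r[2]
E
python3 - <<'E'
from h import *
for n in ('scene','top'):
    im,d,P=grab(n); cv2.imwrite(f'pics/{n}0.png',im); np.savez(f'{n}0.npz',im=im,d=d,P=P)
    f,cx,cy,E=K(n); print(n,f,cx,cy,np.linalg.inv(E)[:3,3].round(3),(d==0).mean())
print(ctrl.get_state())
E
```

```text
scene 528.5276488479046 280.6441007269126 210.14644588877974 [ 1.184 -0.567  1.314] 0.003949829931972789
top 503.69479982603855 279.5105989076319 212.20175549575757 [ 0.405 -0.003  1.667] 0.0038010204081632653
{'time': 0.1, 'joint_pos': array([ 1.12757195e+00,  3.53553385e-01,  1.63405340e+00,  5.92613552e-06,
        1.15521584e+00, -2.43742441e-03]), 'dq': array([ 8.85020902e-04,  4.70570505e-05, -3.08322728e-03,  6.82020161e-05,
        6.54553787e-04,  1.86794085e-04]), 'joint_torque': array([ 2.55788345e-04, -5.94918430e+01, -3.34921288e+01,  6.98563876e-02,
        1.85195461e-02,  9.64002339e-06]), 'tool_pos': array([0.26648435, 0.56484626, 0.21395742]), 'orientation': array([-3.14158424e+00,  1.22995805e-03,  1.13000698e+00]), 'contact_force': array([ 0.62626838, -0.15103668,  0.15082939]), 'moment': array([-0.0481671 ,  0.00563934, -0.04683233]), 'grip_width': 1.0024560171713077}
```

View pics/scene0.png

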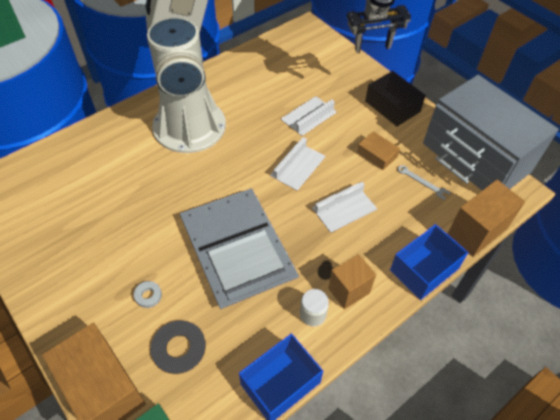

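View pics/top0.png

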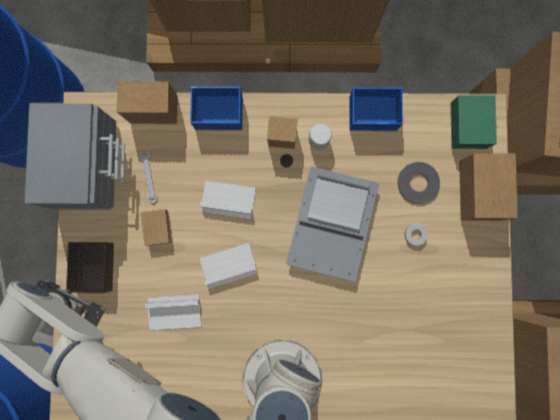

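The top view shows three strips, at (228,199), (228,266) and (174,312). The one at (228,199) is farthest from the base at (283,375). The panel is at (333,225), with the lap on its far half. Next I measure both.

Run:
```python
from h import *
for n,(a,b,c,e) in dict(top=(190,170,275,230),scene=(305,175,385,240)).items():
    D=np.load(n+'0.npz'); P=D['P']; im=D['im'].astype(int)
    m=np.zeros((420,560),bool); m[b:e,a:c]=1
    hsv=cv2.cvtColor(D['im'],cv2.COLOR_BGR2HSV)
    m&=(hsv[...,1]<50)&(hsv[...,2]>110)
    k,l,s,_=cv2.connectedComponentsWithStats(m.astype(np.uint8)); m=l==1+s[1:,4].argmax()
    Q=P[m]; print(n,m.sum(),'zpct',np.percentile(Q[:,2],[2,20,50,80,90,98]).round(3))
    for nm,q in (('low',Q[Q[:,2]<.015]),('rib',Q[(Q[:,2]>.033)&(Q[:,2]<.046)])):
        r=cv2.minAreaRect((q[:,:2]*1000).astype(np.float32)); print(nm,len(q),np.round(r[0],1),np.round(r[1],1),round(r[2],2),q.mean(0).round(4),cv2.boxPoints(r).round(0).tolist())
        if len(q)>5:
            w,V=np.linalg.eigh(np.cov(q[:,:2].T)); print('  axis',V[:,1].round(3))
# bench plane & panel heights
D=np.load('top0.npz');P=D['P'];print('bench',np.median(P[300:330,300:400,2]))
for u,v in ((340,205),(328,240),(318,255),(312,180)): print((u,v),P[v,u].round(4))
c=cv2.resize(D['im'][155:295,190:400],None,fx=3.8,fy=3.8,interpolation=cv2.INTER_CUBIC); cv2.imwrite('pics/crop.png',c)
```

```text
top 1689 zpct [-0.004  0.001  0.005  0.01   0.037  0.044]
low 1432 [587.5 184.7] [180.5 108.8] 81.6 [0.5917 0.1811 0.0039] [[521.0, 103.0], [628.0, 87.0], [655.0, 266.0], [547.0, 282.0]]
  axis [0.14 0.99]
rib 210 [555.4 185.9] [169.   14.4] 81.88 [0.5556 0.1876 0.0395] [[536.0, 103.0], [551.0, 101.0], [574.0, 269.0], [560.0, 271.0]]
  axis [0.137 0.991]
scene 1698 zpct [-0.002  0.002  0.005  0.024  0.038  0.043]
low 1282 [581.4 195.3] [195.8 119.9] 81.64 [0.5944 0.1804 0.0038] [[508.0, 107.0], [627.0, 90.0], [655.0, 284.0], [536.0, 301.0]]
  axis [0.138 0.99 ]
rib 254 [556.8 185.6] [172.4  20.6] 81.28 [0.5566 0.1843 0.0389] [[534.0, 102.0], [554.0, 99.0], [580.0, 269.0], [560.0, 272.0]]
  axis [0.147 0.989]
bench 2.533141733818134e-05
(340, 205) [ 0.5648 -0.1853  0.0536]
(328, 240) [ 0.4522 -0.1468  0.0514]
(318, 255) [ 0.4042 -0.1155  0.0415]
(312, 180) [ 0.6471 -0.0959  0.0424]
```

View pics/crop.png

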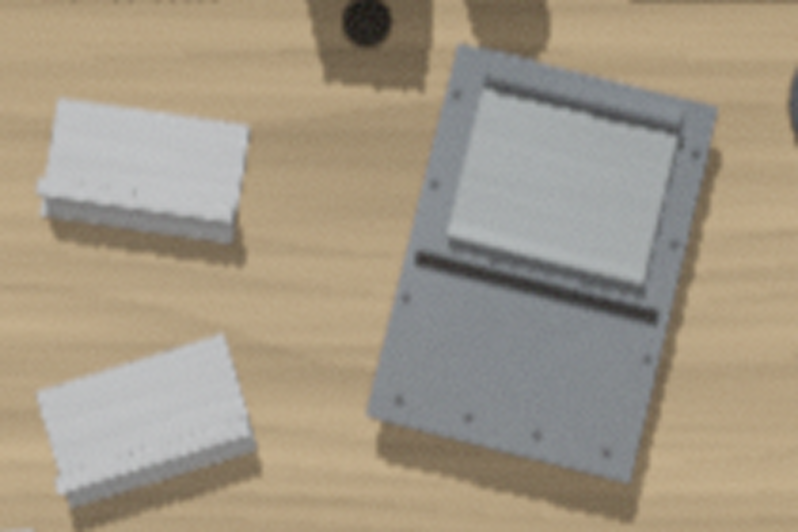

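The crop shows the strip's rib on its near side. On the panel, the lap is light grey with its free edge at crop (447,238)-(643,285), and the seam is just below it. Next I get the lap and panel geometry.

Run:
```python
from h import *
q=lambda x,y:(190+(x+.5)/3.8-.5,155+(y+.5)/3.8-.5)
print('lap'); 
for c in ((447,238),(643,285),(683,138),(490,88)): print(ray('top',*q(*c),.0515).round(4))
print('panel')
for c in ((462,44),(717,105),(630,482),(370,413)): print(ray('top',*q(*c),.042).round(4))
print('seam ends')
for c in ((417,260),(656,317)): print(ray('top',*q(*c),.042).round(4))
for n,(a,b,c,e) in dict(top=(285,160,385,285),scene=(175,185,305,310)).items():
    D=np.load(n+'0.npz'); P=D['P']; im=D['im']; hsv=cv2.cvtColor(im,cv2.COLOR_BGR2HSV)
    box=np.zeros((420,560),bool); box[b:e,a:c]=1
    def rect(m,z,nm):
        m=cv2.morphologyEx(m.astype(np.uint8),cv2.MORPH_OPEN,np.ones((3,3)))
        k,l,s,_=cv2.connectedComponentsWithStats(m); m=l==1+s[1:,4].argmax()
        cs,_=cv2.findContours(m.astype(np.uint8),0,1); ct=max(cs,key=cv2.contourArea)[:,0]
        w=np.array([ray(n,u,v,z)[:2]*1000 for u,v in ct],np.float32); r=cv2.minAreaRect(w); print(n,nm,m.sum(),np.round(r[0],1),np.round(r[1],1),round(r[2],2),cv2.boxPoints(r).round(0).tolist())
    if n=='top': print('vals',im[205,340],im[240,328],im[255,318])
    rect(box&(hsv[...,2]>=160)&(hsv[...,1]<35),.0515,'lap')
    rect(box&((im[...,0].astype(int)>=im[...,2]-8)),.042,'panel')
```

```text
lap
[ 0.5248 -0.0803  0.0515]
[ 0.4861 -0.2457  0.0515]
[ 0.6112 -0.2804  0.0515]
[ 0.6531 -0.1166  0.0515]
panel
[ 0.6925 -0.0933  0.042 ]
[ 0.641  -0.3113  0.042 ]
[ 0.3207 -0.2351  0.042 ]
[ 0.3769 -0.0161  0.042 ]
seam ends
[ 0.5066 -0.0553  0.042 ]
[ 0.4595 -0.2579  0.042 ]
vals [167 167 161] [140 135 132] [139 136 131]
top lap 2017 [ 569.7 -177.2] [168.6 126. ] 76.15 [[488.0, -244.0], [611.0, -274.0], [651.0, -110.0], [529.0, -80.0]]
top panel 7161 [ 507.3 -162.2] [228.6 329.4] 76.23 [[320.0, -234.0], [640.0, -312.0], [694.0, -90.0], [375.0, -12.0]]
scene lap 2567 [ 566.  -172.5] [172.7 131. ] 76.45 [[482.0, -241.0], [609.0, -272.0], [650.0, -104.0], [523.0, -73.0]]
scene panel 8052 [ 507.6 -162.6] [226.3 328.8] 76.36 [[321.0, -234.0], [641.0, -311.0], [694.0, -91.0], [375.0, -14.0]]
```

send_rows:
  targets:
    - [0.7, -0.9, 0, -0.9, 0]
    - [0.7, -0.9, 0, -0.9, 0]
    - [0.7, -0.9, 0, -0.9, 0]
    - [0.7, -0.9, 0, -0.9, 0]
    - [0.7, -0.9, 0, -0.9, 0]
    - [0.7, -0.9, 0, -0.9, 0]
    - [0.7, -0.9, -0.3, -0.9, 0]
    - [0.7, -0.9, -0.4, -0.9, 0]
    - [0.7, -0.9, -0.4, -0.9, 0]
    - [0.7, -0.9, -0.4, -0.9, 0]

```text
time: 1.1
tool_pos: [0.5511, 0.1949, 0.152]
orientation: [-3.139, -0.001, -0.166]
contact_force: [0.7, 0.4, -0.3]
grip_width: 0.501
```

send_rows:
  targets:
    - [0, 0, 0, 0, 0]
    - [0.1, -0.2, -0.4, 0, 0]
    - [0, 0, -0.4, 0, 0]

```text
time: 1.4
tool_pos: [0.5581, 0.1811, 0.1179]
orientation: [-3.14, -0.001, -0.177]
contact_force: [-0.0, 0.4, -0.8]
grip_width: 0.505
```

send_rows:
  targets:
    - [-0.06, 0.12, -0.7, 0.25, 0]
    - [0, 0, -0.7, 0, 0]
    - [0, 0, -0.5, 0, 0]
    - [0, 0, 0, 0, 0]

```text
time: 1.8
tool_pos: [0.5535, 0.1865, 0.0379]
orientation: [-3.141, 0.002, -0.138]
contact_force: [0.5, 0.1, 0.2]
grip_width: 0.503
```

send_rows:
  targets:
    - [0.05, 0, -0.4, 0, 0]
    - [0, 0, -0.25, 0, 0]
    - [0, 0, 0, 0, 0]

```text
time: 2.1
tool_pos: [0.5563, 0.1876, 0.0115]
orientation: [-3.14, 0.0, -0.137]
contact_force: [0.1, -0.4, 0.3]
grip_width: 0.5
```

send_rows:
  targets:
    - [0, -0.03, -0.09, 0, 0]
    - [0, 0, 0, 0, -1]
    - [0, 0, 0, 0, -1]
    - [0, 0, 0, 0, -1]
    - [0, 0, 0, 0, -1]
    - [0, 0, 0, 0, -1]

```text
time: 2.7
tool_pos: [0.5575, 0.1867, 0.0097]
orientation: [-3.139, -0.002, -0.137]
contact_force: [-0.2, 0.0, -3.0]
grip_width: 0.153
```

send_rows:
  targets:
    - [0, 0, 0.3, 0, -1]
    - [0, 0, 0.6, 0, -1]
    - [0, 0, 0.8, 0, -1]
    - [0, 0, 0.8, 0, -1]
    - [-0.2, -0.5, 0.3, 0, -1]
    - [-0.35, -0.8, 0.1, -0.1, -1]
    - [-0.35, -0.8, 0, -0.1, -1]
    - [-0.35, -0.8, 0, -0.1, -1]
    - [-0.35, -0.8, 0, -0.1, -1]
    - [-0.35, -0.8, 0, -0.1, -1]
    - [-0.35, -0.8, 0, -0.1, -1]
    - [-0.35, -0.8, 0, -0.1, -1]
    - [-0.35, -0.8, 0, 0, -1]
    - [-0.35, -0.8, 0, 0, -1]
    - [-0.2, -0.4, 0, 0, -1]
    - [0, 0, 0, 0, -1]

```text
time: 4.3
tool_pos: [0.4083, -0.1477, 0.1418]
orientation: [-3.138, -0.012, -0.235]
contact_force: [0.3, 0.7, -1.8]
grip_width: 0.148
```

Run:
```python
from h import *
for n in ('top','scene'):
    im,d,P=grab(n); np.savez(f'{n}1.npz',im=im,d=d,P=P)
    b=(100,60,500,360); 
    if n=='scene': cv2.imwrite('pics/s1.png',cv2.resize(im[120:320,140:400],None,fx=3,fy=3))
s=ctrl.get_state(); print(s['tool_pos'],s['orientation'],s['contact_force'],s['grip_width'])
```

```text
[ 0.4093515  -0.14635039  0.14175044] [-3.13778342 -0.01222603 -0.23448086] [-0.55718021  0.03166398 -3.03768751] 0.15281193533585058
```

View pics/s1.png

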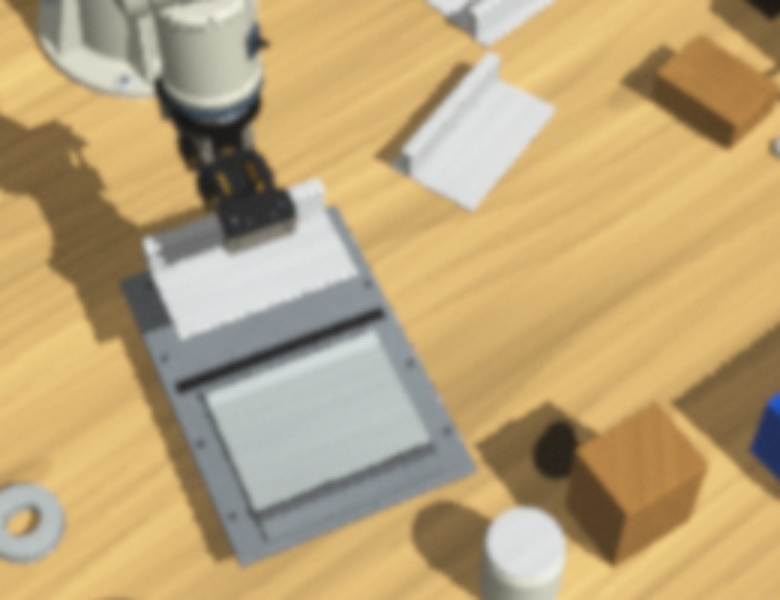

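The strip is held level above the open part of the panel. Its leading edge corners are at crop (183,338) and (357,275). I'll check the in-hand offset.

Run:
```python
from h import *
O=np.array([.507,-.162]); a=-.24; X=np.array([np.cos(a),np.sin(a)]);Y=np.array([-X[1],X[0]])
pf=lambda p:(round((p[:2]-O)@X*1000,1),round((p[:2]-O)@Y*1000,1))
A=ray('scene',140+183/3,120+338/3,.137);B=ray('scene',140+357/3,120+275/3,.137)
print(A.round(4),B.round(4),pf(A),pf(B),'len',np.linalg.norm(A-B))
print('TCP',pf(np.array([.4093515,-.14635])))
D=np.load('scene1.npz');P=D['P'];hsv=cv2.cvtColor(D['im'],cv2.COLOR_BGR2HSV)
m=np.zeros((420,560),bool);m[185:235,190:262]=1
m&=(hsv[...,1]<40)&(hsv[...,2]>180)&(P[...,2]>.11)&(P[...,2]<.15)
m=cv2.erode(m.astype(np.uint8),np.ones((3,3)))>0
Q=P[m]; c=np.linalg.lstsq(np.c_[(Q[:,:2]-O)@np.c_[X,Y],np.ones(len(Q))],Q[:,2],rcond=None)[0]; print(m.sum(),'slopes x,y',c.round(4),Q[:,2].mean())
D=np.load('top1.npz');P=D['P'];Q=P[(P[...,2]>.12)&(P[...,2]<.145)]; Q=Q[(Q[:,0]>.3)&(Q[:,0]<.52)&(abs(Q[:,1]+.15)<.12)]
L=(Q[:,:2]-O)@np.c_[X,Y]*1000; print('top',len(L),np.percentile(L,[1,50,99],axis=0).round(1) if len(L) else '')
```

```text
[ 0.4734 -0.247   0.137 ] [ 0.5131 -0.0852  0.137 ] (np.float64(-12.4), np.float64(-90.5)) (np.float64(-12.3), np.float64(76.0)) len 0.1665213815557326
TCP (np.float64(-98.6), np.float64(-8.0))
1105 slopes x,y [0.019  0.0018 0.1371] 0.13610312399269137
top 560 [[-118.7  -92.3]
 [ -46.5   46. ]
 [ -16.5   74.5]]
```

send_rows:
  targets:
    - [0.16, 0.17, -0.5, 0, -1]
    - [0, 0, -0.6, 0, -1]
    - [0, 0, -0.5, 0, -1]
    - [0, 0, -0.2, 0, -1]
    - [0, 0, 0, 0, -1]

```text
time: 4.9
tool_pos: [0.4199, -0.1355, 0.0698]
orientation: [-3.137, -0.017, -0.231]
contact_force: [-0.3, -0.2, -3.3]
grip_width: 0.149
```

send_rows:
  targets:
    - [-0.17, -0.09, -0.15, -0.06, -1]
    - [0, 0, -0.1, 0, -1]
    - [0, 0, 0, 0, -1]

```text
time: 5.2
tool_pos: [0.414, -0.1389, 0.0607]
orientation: [-3.137, -0.019, -0.238]
contact_force: [-0.4, 0.6, -2.7]
grip_width: 0.153
```

send_rows:
  targets:
    - [0, 0, -0.1, 0, -1]
    - [0, 0, -0.07, 0, -1]
    - [0, 0, 0, 0, -1]

```text
time: 5.5
tool_pos: [0.4147, -0.1394, 0.0543]
orientation: [-3.137, -0.021, -0.239]
contact_force: [1.3, 0.2, -2.6]
grip_width: 0.15
```

send_rows:
  targets:
    - [0, 0, -0.06, 0, -1]
    - [0, 0, -0.04, 0, -1]
    - [0, 0, 0, 0, -1]

```text
time: 5.8
tool_pos: [0.415, -0.1395, 0.0504]
orientation: [-3.137, -0.022, -0.239]
contact_force: [0.1, 0.6, 1.2]
grip_width: 0.148
```

Run:
```python
from h import *
im,d,P=grab('scene'); cv2.imwrite('pics/s2.png',cv2.resize(im[170:310,165:325],None,fx=4,fy=4,interpolation=cv2.INTER_CUBIC))
for _ in range(2):
    s=ctrl.get_state(); print(s['tool_pos'],s['orientation'],s['contact_force'],s['moment'])
```

```text
[ 0.41505168 -0.1395253   0.05044551] [-3.13729525 -0.02195548 -0.23921161] [-0.78622908  0.83189212  0.99024207] [-0.08389548  0.41432737 -0.01189242]
[ 0.41505168 -0.1395253   0.05044551] [-3.13729525 -0.02195548 -0.23921161] [-0.78622908  0.83189212  0.99024207] [-0.08389548  0.41432737 -0.01189242]
```

View pics/s2.png

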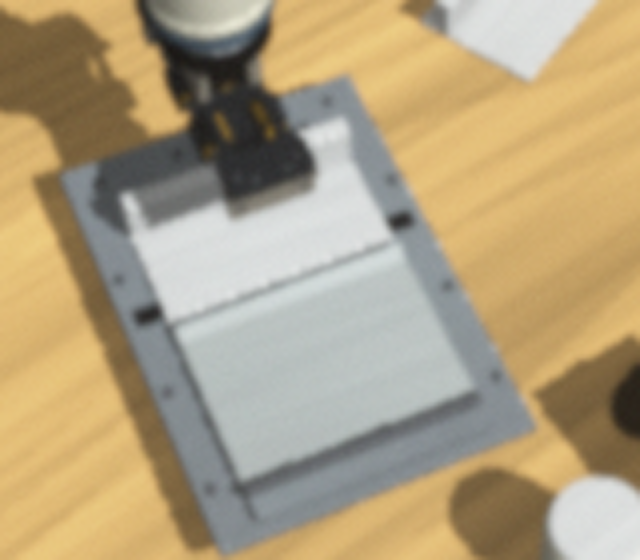

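The strip now touches the panel, with about 4 N on it. Its leading edge, at crop (168,325)-(393,240), is just in front of the lap's lip at (180,325)-(402,245). I'll check that the ends line up.

Run:
```python
from h import *
O=np.array([.507,-.162]); a=-.24; X=np.array([np.cos(a),np.sin(a)]);Y=np.array([-X[1],X[0]])
pf=lambda p:((p[:2]-O)@np.c_[X,Y]*1000).round(1)
for n,pts,z in (('strip',((168,323),(393,241)),.045),('lapfront',((180,325),(402,247)),.0525),('lapback',((240,480),(474,393)),.0515)):
    for c in pts: print(n,c,pf(ray('scene',165+c[0]/4-.4,170+c[1]/4-.4,z)))
print('TCP',pf(np.array([.41505,-.13953])))
```

```text
strip (168, 323) [-10.8 -85. ]
strip (393, 241) [-9.3 85. ]
lapfront (180, 325) [ -1.4 -78.9]
lapfront (402, 247) [ 2.5 86.9]
lapback (240, 480) [125.8 -83.9]
lapback (474, 393) [129.8  84.3]
TCP [-94.7  -0. ]
```

send_rows:
  targets:
    - [0.15, -0.035, 0, 0, -1]
    - [0.15, -0.035, 0, 0, -1]
    - [0.15, -0.035, 0, 0, -1]
    - [0, 0, 0, 0, -1]

```text
time: 6.25
tool_pos: [0.4346, -0.1442, 0.0507]
orientation: [-3.137, -0.022, -0.239]
contact_force: [1.2, -0.2, 0.3]
grip_width: 0.153
```

send_rows:
  targets:
    - [0.15, -0.035, 0, 0, -1]
    - [0.15, -0.035, 0, 0, -1]
    - [0.15, -0.035, 0, 0, -1]
    - [0.08, -0.02, 0, 0, -1]
    - [0, 0, 0, 0, -1]

```text
time: 6.75
tool_pos: [0.4577, -0.1496, 0.0505]
orientation: [-3.137, -0.021, -0.239]
contact_force: [-0.9, 0.4, 0.6]
grip_width: 0.15
```

send_rows:
  targets:
    - [0, 0, -0.05, 0, -1]
    - [0, 0, -0.05, 0, -1]
    - [0, 0, 0, 0, -1]

```text
time: 7.05
tool_pos: [0.4578, -0.1496, 0.047]
orientation: [-3.137, -0.021, -0.239]
contact_force: [-2.6, 0.6, 10.3]
grip_width: 0.151
```

send_rows:
  targets:
    - [0, 0, 0, 0, -1]
    - [0, 0, 0, 0, -1]
    - [0, 0, 0, 0, -1]
    - [0, 0, 0, 0, -1]

```text
time: 7.45
tool_pos: [0.4577, -0.1496, 0.0483]
orientation: [-3.137, -0.022, -0.239]
contact_force: [-2.3, 0.2, 6.8]
grip_width: 0.15
```

Run:
```python
from h import *
O=np.array([.507,-.162]); a=-.24; X=np.array([np.cos(a),np.sin(a)]);Y=np.array([-X[1],X[0]])
im,d,P=grab('scene'); cv2.imwrite('pics/s3.png',cv2.resize(im[170:310,165:325],None,fx=4,fy=4,interpolation=cv2.INTER_CUBIC))
for nm,D in (('before',np.load('scene0.npz')['P']),('now',P)):
    L=(D[...,:2]-O)@np.c_[X,Y]
    def fit(x0,x1):
        m=(L[...,0]>x0)&(L[...,0]<x1)&(abs(L[...,1])<.075)&(D[...,2]>.03)&(D[...,2]<.065)
        A=np.c_[L[m],np.ones(m.sum())]; c=np.linalg.lstsq(A,D[...,2][m],rcond=None)[0]; print(nm,x0,x1,m.sum(),c.round(4),D[...,2][m].mean().round(4))
    fit(.015,.12)
    if nm=='now': fit(-.022,-.004)
m=(abs(L[...,1])<.06)&(abs(L[...,1])>.03)&(L[...,0]>-.06)&(L[...,0]<-.045)&(P[...,2]>.06)&(P[...,2]<.1); print('rib top z',np.median(P[...,2][m]),m.sum())
s=ctrl.get_state(); print(s['tool_pos'],s['orientation'],s['contact_force'],s['moment'],s['time'],(s['tool_pos'][:2]-O)@np.c_[X,Y])
```

```text
before 0.015 0.12 1835 [-0.0016  0.0005  0.0508] 0.0507
now 0.015 0.12 1832 [-0.0005  0.0011  0.047 ] 0.047
now -0.022 -0.004 248 [ 0.0627 -0.0049  0.0433] 0.0424
rib top z 0.07680449940589162 57
[ 0.45775622 -0.14960042  0.04832111] [-3.13738786 -0.02235928 -0.23921853] [-2.34429722  0.12914985  6.64232687] [0.05126038 0.80733439 0.01389626] 7.5 [-0.05077976  0.0003388 ]
```

View pics/s3.png

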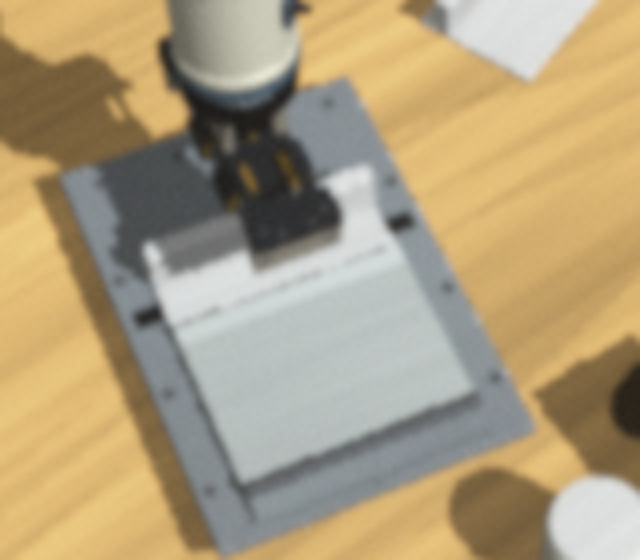

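The strip is under the lap, square, with its ends in line. The lap and panel went down together by 3.8 mm, so the lap is not lifted. The push relaxes slightly on zero-move rows, so I'll top it up and hand in.

send_rows:
  targets:
    - [0, 0, -0.07, 0, -1]
    - [0, 0, -0.03, 0, -1]

```text
time: 7.7
tool_pos: [0.4578, -0.1496, 0.0453]
orientation: [-3.137, -0.023, -0.239]
contact_force: [-4.3, 2.2, 14.8]
grip_width: 0.149
```

Run:
```python
from h import *
for i in range(4):
    ctrl.get_image('top'); s=ctrl.get_state(); print(s['time'],s['tool_pos'].round(4),s['orientation'].round(3),s['contact_force'].round(1),s['grip_width'])
F=s['contact_force'][2]
if 6<F<16: ctrl.job_done(); print('handed in')
```

```text
7.75 [ 0.4578 -0.1496  0.0453] [-3.137 -0.023 -0.239] [-3.2  1.9 13.9] 0.1486217403701284
7.8 [ 0.4578 -0.1496  0.0454] [-3.137 -0.023 -0.239] [-3.5  0.3 13.3] 0.15100337488748378
7.85 [ 0.4578 -0.1496  0.0454] [-3.137 -0.023 -0.239] [-4.2  1.7 12.7] 0.15061567799851083
7.9 [ 0.4578 -0.1496  0.0455] [-3.137 -0.023 -0.239] [-4.4  1.  14.3] 0.1493639758645822
the job is handed in; nothing more can be done
handed in
```

I picked up the farthest strip by its rib, laid it on the panel in front of the lap and slid it under. I then pressed it down and handed the job in at 7.9 s, still gripping. No verdict is reported, so these are my own last checks.

| Check | Reading | Allowed |
|---|---|---|
| Leading edge under the lap | about 31 mm (could be a few mm more by the camera) | 18–45 mm |
| Ends in line | about 0 mm from the tool pose, up to 4 mm by the camera | within 12 mm |
| Square to the lap | about 0.001 rad | under 0.07 rad |
| Push at hand-in | 13–14 N, so about 16–17 N on the panel with the weight | 5.5–28 N on the panel |
| Lap | no tilt seen; it went down about 4 mm with the panel | under 0.03 rad |
| Tool tilt | about 0.023 rad | strip under 0.04 rad |

- **Push:** it ended a little above the 10 N you asked for. It had relaxed to about 6.7 N, and my top-up overshot.
- **Strip tilt:** I inferred it from the tool tilt, because the strip was level at the grasp. A camera fit on the narrow visible piece of leaf gave a slope of 0.06. I set that aside as noise from the lap's lip.
- **Bystanders:** I did not measure them at the end. Nothing was touched on the way, going by the planned path and the force readings.

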